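# Uncover the vial well and hold its lift lever

## Task

Take the grey lid off the vial well by its black knob and lay it knob up in the shallow white tray, without dropping it, and let go of it. Then press the red pad of the lift lever down from above with the fingers until the blue vial carrier has risen flush with the rim of the well, neither below it nor above it, and keep it there: the lever springs back when released, so finish while still holding it pressed. Leave the wash bottle, the jar and the tip box alone.

Things in the scene. Friction and masses are not known exactly. Their poses are not given: they have to be found in the camera images.
- station: Vial lift station, fixed to the bench: a grey base plate 200 (x) by 290 (y) by 16 mm high, origin at the centre of its underside on the bench. On its +y half stands the round white well, outer diameter 124 mm, wall 8 mm, rim 95 mm above the bench, axis at station (0, +70 mm). On its -y half a low white box (top 42 mm above the bench) carries the lift lever, which points to station -x. Its place and yaw vary.
- well_rim (a point): Centre of the well's mouth at the height of its rim; axes as the station's. The vial carrier rises inside this well.
- carrier_top (a point): Centre of the top face of the blue vial carrier disc (diameter 100 mm) inside the well; six small vials 16 mm tall are fixed on it. With the lever released it lies 26 mm below the rim (well_rim); pressing the lever raises it, straight up, 0.12 m per radian of lever. At full travel it would stand 16 mm above the rim.
- lever (a joint): Lift lever, hinge angle in rad: 0 released, 0.35 fully down; about 0.217 brings the carrier flush. Its pivot is level, along the station's y, at station (55, -75, 85) mm. It springs back to 0; it takes about 5 N at the pad to start it moving and about 8 N to hold it flush.
- lever_pad (a point): Centre of the top face of the lever's square red pad, 46 by 46 by 10 mm, the place to press straight down. 125 mm to the station's -x side of the pivot; released it is 111 mm above the bench and faces up (within 7 degrees, as it does when pressed to flush); pressed until the carrier is flush it has gone down about 27 mm.
- lid: Loose round grey lid, diameter 124 mm, 220 g; origin at the centre of its underside, z up when the knob is up. A plug 98 mm across and 5 mm high under it sits in the well's mouth, so on the well its origin is 5 mm below the rim; the lid's plate above the plug is 6 mm thick (top 11 mm above the origin). Its mass varies by up to 30 percent.
- lid_knob (a point): Grip point at the centre of the lid's upright round black knob: diameter 28 mm, its top 14 mm above this point and 50 mm above the lid's origin; this point is 36 mm above the lid's origin, 25 mm above the lid's plate.
- tray: Shallow square white plastic tray fixed to the bench, 170 by 170 mm outside, wall 4 mm, 14 mm high, origin at the centre of its underside. Place and yaw vary; it and the station may stand on either side of the robot.
- tray_floor (a point): Centre of the tray's inner floor; the lid's origin belongs here. The inner floor is 162 mm square.
- wash_bottle: Bystander: white bottle with a black cap, diameter 64 mm, 150 mm tall, origin at the centre of its foot.
- reagent_jar: Bystander: amber jar with a green cap, diameter 64 mm, 90 mm tall, origin at the centre of its foot.
- tip_box: Bystander: blue and white pipette tip box, 85 by 85 by 65 mm tall, origin at the centre of its foot.
There are look-alikes about, which are no part of the job. What is shaped like the lid but orange or purple is not meant.

How it is judged:
On the way, in this order (a step that is already met when the one before it is completed fails the run):
1. the lid lies flat in the tray, knob up, released (distance between lid and tray_floor below 0.035 m and z of lid in the frame of tray_floor below 0.004 m and angle between lid's own z axis and vertical below 0.08 rad and linear speed of lid below 0.02 m/s and contact force between the fingers and lid below 0.1 N), for 0.2 s.
2. the fingers press the lever and the carrier is flush with the rim (z of carrier_top in the frame of well_rim between -0.004 and 0.004 m and contact force between the fingers and lever above 3 N), for 0.5 s.
At the end, for the whole second after the job is handed in: The fingers are still pressing the lever with more than 3 N, the carrier's top is within 4 mm of the well's rim height and stays so for a second; the lid lies flat, knob up, on the floor of the tray within 35 mm of its centre; the bottle, jar and tip box are within 30 mm of where they stood (all of step 2 and distance between lid and tray_floor below 0.035 m and z of lid in the frame of tray_floor below 0.004 m and angle between lid's own z axis and vertical below 0.08 rad and linear speed of lid below 0.02 m/s and distance of each of wash_bottle, reagent_jar, tip_box from where it was at the start of the episode below 0.03 m); the arm keeps its last pose, push and grip.
It fails at once if the lever was pressed while the lid was still on the well (value of joint lever above 0.08 rad and distance between lid and well_rim below 0.04 m).
It fails at once if the lid was dropped (height (world z) of lid below 0.06 m and linear speed of lid above 0.5 m/s).
It fails at once if a bystander was disturbed (distance of any of wash_bottle, reagent_jar, tip_box from where it was at the start of the episode above 0.03 m or angle between any of wash_bottle, reagent_jar, tip_box's own z axis and vertical above 0.5 rad).
It also fails if it takes over 56 s, if anything falls off the work surface, if the arm or the gripper's body presses on something with over 40 N, if the wrist force passes 120 N, or if a joint passes its speed limit or range.

## Robot

A 6-joint arm with a two-finger parallel gripper is mounted at the origin on the work surface. World frame = base frame: x ahead of the robot, y to its left, z up, the work surface at z = 0. Lengths are in m, angles in rad, forces in N, time in s.
With the tool pointing down it reaches from about 0.375 to 0.825 m from the base axis. Payload 5.5 kg.
Tool frame: the origin (TCP) lies on the centre line of the jaws, within the pads' length; the fingertips stand 25 mm ahead of it and the grasp point (between the pads) lies 6 mm ahead of it (tip_extent is the distance from the TCP to the fingertips, in m); z points along the fingers, y is the line along which they close (so a half turn about z gives the same grasp; the last joint's range is limited). The gripper opens to 85 mm and grips with 20 to 120 N. Pads are 22 mm wide; open, the fingers measure 114 mm over their backs; the gripper's body (76 mm by 85 mm) begins 54 mm behind the grasp point. The pads swing forward as they close: fully open they stand 13 mm farther back than shut.
Start: joints at [1.31, 0.314, -0.047, 1.21, 0, 1.571], TCP at [0.155, 0.58, 0.256] pointing down, gripper open.
Joint ranges: [-2.67, 2.67], [-0.69, 1.73], [-1.03, 1.25], [-2.08, 2.16], [-1.42, 1.45], [-3.14, 3.14]. Speed limits (rad/s): [2.39, 2.39, 3.01, 3.14, 3.14, 3.14].

## Interface

Orientations are given as a rotation vector (axis times angle).
In Python, from workcell import get_state, grab_frame, close_job, look_for, tip_extent gives the robot as it stands.
- The arm moves only by the tool apply_moves, never from a script. Its argument "commands" is one flat list of numbers, 7 for each row, row after row: the shift along the world's x, y, z as a fraction of full scale, then the turn, a rotation vector about the world's x, y, z as a fraction of full scale, then the closure in counts, from 0 (fully open) to 255 (shut). In form: [x, y, z, rx, ry, rz, gripper, x, y, z, rx, ry, rz, gripper, ...]. A call has 1 to 5 rows; each row shifts and turns the commanded pose from where the row before left it; what a row does not reach is not made up. Full scale, the value 1, is 50 mm for a shift and 0.12 rad for a turn. A row lasts 1/8 s, in which the tool goes at most 62.5 mm and 10.7 degrees, less where a joint would pass 70% of its speed; a pose out of reach is approached as far as the arm can. A call with a number of a shift or a turn outside -1 to 1 is refused whole. A call with a gripper value outside its range is refused whole. The fingers move at their own pace and stop on an object; the grip force is fixed at half the most. Time passes only in rows, so rows that do not move let the fingers close. It gives the time, the measured TCP pose, the force, the opening and the grip force at its end, in the units of the state.
- get_state(): the state, without advancing time (a new reading comes with each control period).
- grab_frame(name): name is "scene" or "top" or "wrist"; returns a dict with "color" (400x640x3 uint8, red, green, blue), "fov_y" (degrees; the focal length in pixels is half the picture's height over the tangent of half this angle, whatever the lens; pixels are square), "cx", "cy" (the principal point, pixels), "R" (3x3) and "t" (3): a world point X has camera coordinates R X + t. Camera axes: x right, y down, z forward; pixel columns grow to the right and rows downward; lengths in m; the calibration is good to about 2 mm. A picture is of the moment at which its call begins. There is no depth.
- close_job(): hands the job in; it is judged then, once.
Trained networks look in a picture, given as the dict that the camera call returned (one of the last four; its "shot" number tells which), for a name from the list of things; names that differ only in an ending like _2 or _b are one class to them, and where a whole thing is asked for, a point or a joint stands for the part that bears it (a point fixed in the world has none). Each returns a list of dicts, best first, with "conf" (0 to 1); they miss things now and then, are a little off and sometimes report something else, mostly with a low value. They report only what shows in the picture. A call takes as long as a camera call. They do not tell look-alikes from the thing itself.
- look_for(picture, label): "xyz" ([x, y, z] in m, in world coordinates, good to about 4 mm: the middle of the surface that is visible of it).
The state is a dict: "clock": time; "joint_positions": joint angles; "qd": joint speeds; "effort": joint torques, N m; "ee_pos": TCP position; "orientation": TCP orientation; "contact_force": force on the tool from outside, world axes, zero at the start; "torque": the same for the moment, N m; "grip_width": finger opening in m; "finger_force": force on a finger pad.
Only numpy, scipy, OpenCV 4.12 (cv2) and the standard library are available. Lean on these libraries where they do the work, as an engineer would, in place of code of your own. Each camera call takes 0.05 s, during which the arm holds its last target. There are 200 camera calls.

## Working session

There is one attempt and no reset: what is moved stays moved. The work goes in short steps, Python scripts to look and compute and a tool call to move; the robot and the scene stay as the last step left them, time stands still between calls to the robot, and variables do not carry over. Pictures are saved under pics/ and viewed, at most 10 in all, crops included, and the job is handed in when it is done.

Besides the shell and the picture viewer there is one more tool, called after ">>>" as a command line: name --argument value ..., lists and objects as JSON in quotes. apply_moves: Moves the arm, as the interface text tells. Its arguments: {"type":"object","properties":{"commands":{"type":"array"}},"required":["commands"]}

```bash
mkdir -p pics
cat > h.py <<'E'
import numpy as np, cv2
from workcell import *
def save(f,n,crop=None,s=1):
    im=f["color"][:,:,::-1]
    if crop: a,b,c,d=crop; im=im[b:d,a:c]
    cv2.imwrite("pics/"+n,cv2.resize(im,None,fx=s,fy=s))
def proj(f,X):
    c=f["R"]@np.array(X)+f["t"]; F=200/np.tan(np.radians(f["fov_y"])/2)
    return np.round([f["cx"]+F*c[0]/c[2],f["cy"]+F*c[1]/c[2]],1)
def ray(f,u,v,z):
    R=np.array(f["R"]);F=200/np.tan(np.radians(f["fov_y"])/2)
    d=R.T@np.array([(u-f["cx"])/F,(v-f["cy"])/F,1]);o=-R.T@np.array(f["t"])
    return np.round(o+d*(z-o[2])/d[2],4)
E
python3 - <<'E'
from h import *
for n in ["top","scene"]:
    f=grab_frame(n); save(f,n+"0.png")
    for l in ["station","lid","lid_knob","lever_pad","tray","wash_bottle","reagent_jar","tip_box"]:
        for d in look_for(f,l)[:3]: print(n,l,np.round(d["xyz"],3),round(d["conf"],2),proj(f,d["xyz"]))
s=get_state();print(s["clock"],s["ee_pos"],s["orientation"],tip_extent, s["contact_force"])
E
```

```text
top station [0.554 0.169 0.021] 0.69 [268.5 210.9]
top lid [0.334 0.333 0.01 ] 0.77 [216.6 277.5]
top lid [0.628 0.484 0.01 ] 0.73 [176.  188.3]
top lid [0.541 0.271 0.101] 0.67 [233.3 210.7]
top lid_knob [0.625 0.479 0.012] 0.8 [177.4 189.2]
top lid_knob [0.335 0.332 0.011] 0.79 [216.6 277. ]
top lid_knob [0.779 0.281 0.013] 0.78 [237.8 145.4]
top lever_pad [0.522 0.125 0.111] 0.58 [279.2 216.8]
top lever_pad [ 0.508 -0.445  0.091] 0.4 [460.8 224.6]
top tray [ 0.546 -0.214  0.003] 0.7 [383.7 215.5]
top wash_bottle [0.45  0.442 0.097] 0.68 [177.9 238.9]
top reagent_jar [ 0.507 -0.448  0.093] 0.56 [462. 225.]
top tip_box [0.778 0.035 0.064] 0.57 [309.8 142.3]
scene station [0.599 0.156 0.04 ] 0.83 [361.8 199.6]
scene lid [0.638 0.479 0.008] 0.95 [447.5 187.5]
scene lid [0.341 0.328 0.011] 0.9 [366.6 151.9]
scene lid [0.794 0.277 0.01 ] 0.77 [425.8 233.2]
scene lid_knob [0.349 0.324 0.012] 0.97 [367.  152.9]
scene lid_knob [0.637 0.479 0.012] 0.79 [447.5 186.3]
scene lid_knob [0.79  0.28  0.009] 0.71 [425.7 232.5]
scene lever_pad [0.532 0.128 0.104] 0.75 [345.3 175. ]
scene tray [ 0.556 -0.21   0.005] 0.61 [252.2 232.3]
scene wash_bottle [0.478 0.446 0.077] 0.59 [416.1 149.1]
scene reagent_jar [ 0.53  -0.46   0.062] 0.9 [166.8 238.5]
scene reagent_jar [0.551 0.267 0.101] 0.39 [384.9 167.9]
scene tip_box [0.81  0.024 0.061] 0.91 [358.8 250.7]
0.9 [0.15472985 0.57970855 0.25631116] [-4.08602206e-01 -3.11487818e+00 -9.55926503e-06] 0.025 [ 0.43323129 -0.26151222  0.18167137]
```

View pics/top0.png

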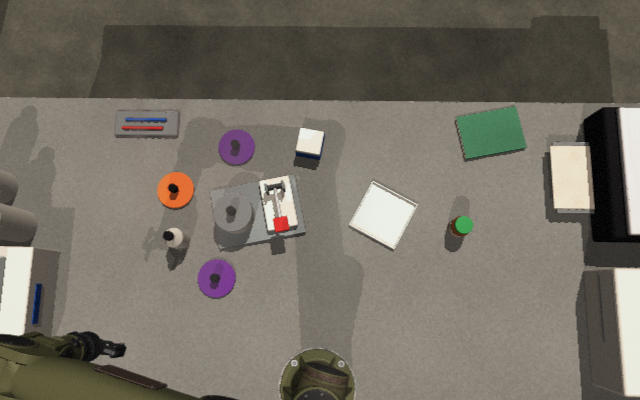

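View pics/scene0.png

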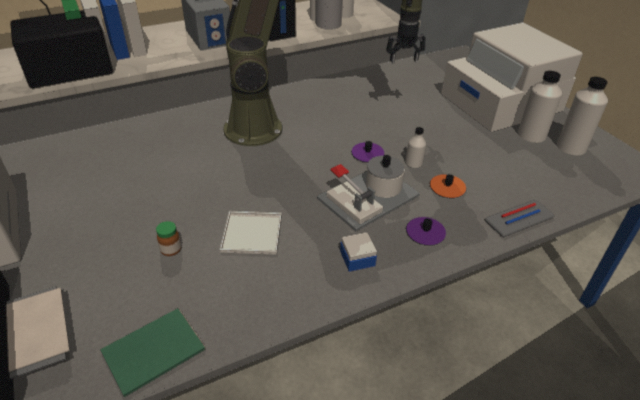

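Look-alikes: orange lid (176,189), purple (237,147), purple (217,278). The grey lid with a black knob on the well is at (232,211), and that is the one I choose. I'll check it in a close crop.

Run:
```python
from h import *
f=grab_frame("top"); save(f,"crop.png",(200,160,400,260),4)
# white tray corners
im=f["color"].astype(int); m=((im.min(2)>150)).astype(np.uint8); m[:,:335]=0;m[:,430:]=0;m[:170]=0;m[260:]=0
c=max(cv2.findContours(m,0,2)[0],key=cv2.contourArea); r=cv2.minAreaRect(c);print(r)
print("tray",ray(f,*r[0],0.008), [ray(f,*p,0.014)[:2] for p in cv2.boxPoints(r)])
```

```text
((382.9588928222656, 214.21011352539062), (52.51101303100586, 50.71657180786133), 28.178592681884766)
tray [ 0.5499 -0.2113  0.008 ] [array([ 0.5142, -0.0944]), array([ 0.6662, -0.174 ]), array([ 0.584 , -0.3273]), array([ 0.4345, -0.2462])]
```

View pics/crop.png

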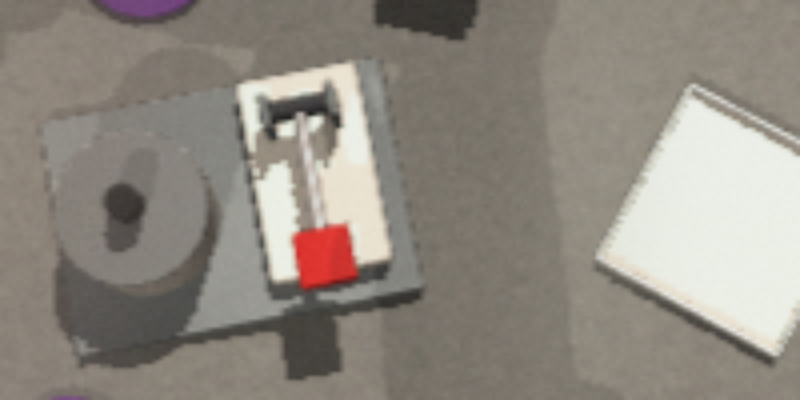

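The crop shows the grey lid with its black knob at crop (124,203), i.e. full px (231,210.8), so the choice is confirmed. The red pad is at full px (281.5,224), and the tray is empty.

Run:
```python
from h import *
f=grab_frame("top")
k=ray(f,231,210.75,.138);l=ray(f,232.8,211.8,.101);p=ray(f,281.5,223.9,.111)
print("knob",k,"lidtop",l,"pad",p)
# pad minus well in station: (55-125, -75-70) = (-70,-145)
w=(k+l)[:2]/2; v=p[:2]-w
print("yaw",np.degrees(np.arctan2(v[1],v[0])-np.arctan2(-145,-70)),np.linalg.norm(v))
a=ray(f,200+82/4,160+355/4,.008);b=ray(f,200+422/4,160+293/4,.008);print("edge yaw",np.degrees(np.arctan2(*(a-b)[1::-1]))-90,np.linalg.norm(a-b))
s=get_state();print(s["clock"],np.array(s["ee_pos"]))
```

```text
knob [0.5352 0.2714 0.138 ] lidtop [0.5375 0.2724 0.101 ] pad [0.5   0.117 0.111]
yaw 12.562830102747503 0.15910792720666056
edge yaw 11.171889629470371 0.28489873639593416
1.0 [0.15471514 0.57971176 0.25632733]
```

>>> apply_moves --commands '[0.95, -0.75, 0, 0, 0, 0, 0, 0.95, -0.75, 0, 0, 0, 0, 0, 0.95, -0.75, 0, 0, 0, 0, 0, 0.95, -0.75, 0, 0, 0, 0, 0]'

```text
clock: 1.5
ee_pos: [0.346, 0.4285, 0.2565]
orientation: [0.408, 3.115, 0.001]
contact_force: [0.0, 0.6, 1.1]
grip_width: 0.0858
finger_force: 0.0
```

>>> apply_moves --commands '[0.95, -0.78, 0, 0, 0, 0, 0, 0.95, -0.78, 0, 0, 0, 0, 0, 0.95, -0.78, 0, 0, 0, 0, 0, 0.95, -0.78, 0, 0, 0, 0, 0, 0, 0, 0, 0, 0, 0, 0]'

```text
clock: 2.12
ee_pos: [0.5376, 0.2707, 0.256]
orientation: [0.417, 3.113, -0.001]
contact_force: [-0.2, -0.3, 0.2]
grip_width: 0.0854
finger_force: 0.0
```

Run:
```python
from h import *
f=grab_frame("wrist"); save(f,"w1.png")
for l in ["lid","lid_knob","lever_pad","station"]:
    for d in look_for(f,l)[:2]: print(l,np.round(d["xyz"],3),round(d["conf"],2),proj(f,d["xyz"]))
print(proj(f,(.535,.272,.14)))
```

```text
lid [0.535 0.278 0.102] 0.84 [330.5 184.8]
lid [0.769 0.288 0.01 ] 0.59 [386.5 341.1]
lid_knob [0.769 0.283 0.014] 0.79 [383.  344.3]
lid_knob [0.621 0.482 0.008] 0.76 [536.4 187.5]
lever_pad [0.509 0.13  0.108] 0.92 [138.3 204.3]
station [0.516 0.177 0.035] 0.7 [223.9 174.9]
[323.5 202.4]
```

View pics/w1.png

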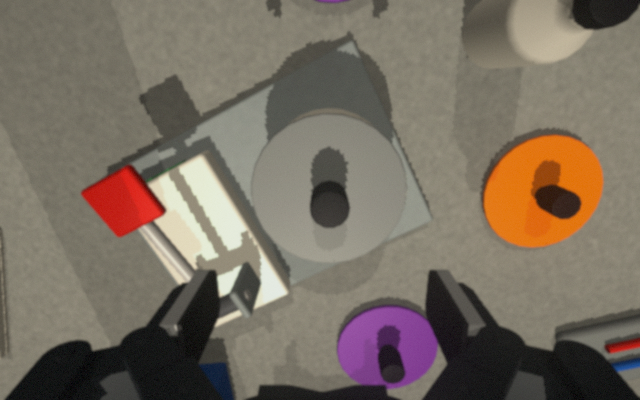

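The wrist view shows the knob top at (330,209), the lid disc at (328,187) and the red pad at (124,201).

Run:
```python
from h import *
f=grab_frame("wrist")
print("knob",ray(f,330,209,.14),"lid",ray(f,328.5,187,.101),"pad",ray(f,124,201,.111))
w=ray(f,329,187,.101)[:2]; v=ray(f,124,201,.111)[:2]-w
print("yaw",np.degrees(np.arctan2(v[1],v[0])-np.arctan2(-145,-70)),np.linalg.norm(v))
```

```text
knob [0.5369 0.2791 0.14  ] lid [0.5323 0.2799 0.101 ] pad [0.5    0.1254 0.111 ]
yaw 13.95525642644305 0.15825223537125785
```

>>> apply_moves --commands '[-0.02, 0.13, -0.9, 0, 0, 0, 0, 0, 0, -0.9, 0, 0, 0, 0, 0, 0, -0.4, 0, 0, 0, 0, 0, 0, -0.24, 0, 0, 0, 0, 0, 0, 0, 0, 0, 0, 0]'

```text
clock: 3.05
ee_pos: [0.533, 0.2807, 0.1341]
orientation: [-0.407, -3.115, 0.001]
contact_force: [-0.5, 0.3, 0.2]
grip_width: 0.0854
finger_force: 0.0
```

>>> apply_moves --commands '[0, 0, 0, 0, 0, 0, 255, 0, 0, 0, 0, 0, 0, 255, 0, 0, 0, 0, 0, 0, 255, 0, 0, 0, 0, 0, 0, 255, 0, 0, 0, 0, 0, 0, 255]'

```text
clock: 3.68
ee_pos: [0.5342, 0.2803, 0.1352]
orientation: [0.409, 3.114, 0.001]
contact_force: [-0.6, -0.5, 5.8]
grip_width: 0.0264
finger_force: 59.2
```

>>> apply_moves --commands '[0, 0, 0.2, 0, 0, 0, 255, 0, 0, 0.4, 0, 0, 0, 255, 0, 0, 0.6, 0, 0, 0, 255, 0, 0, 0.6, 0, 0, 0, 255, 0, 0, 0, 0, 0, 0, 255]'

```text
clock: 4.3
ee_pos: [0.5351, 0.281, 0.2269]
orientation: [0.408, 3.111, 0.004]
contact_force: [0.6, 0.3, -2.5]
grip_width: 0.0262
finger_force: 59.2
```

Run:
```python
from h import *
f=grab_frame("wrist"); save(f,"w2.png")
s=get_state();print(s["ee_pos"],s["contact_force"],s["grip_width"])
```

```text
[0.53421104 0.28048459 0.22502568] [ 0.20686403  0.05637469 -2.32131141] 0.025917991283448592
```

View pics/w2.png

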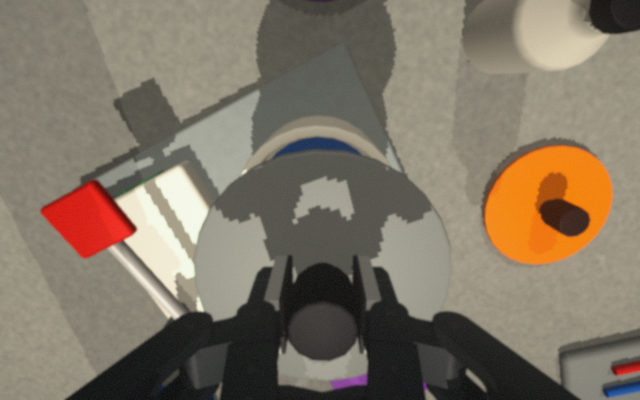

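The lid is off the well and held level, with the knob between the pads at (322,310) and the blue carrier showing at (315,148). Next I carry it to the tray.

>>> apply_moves --commands '[0, -0.3, 0, 0, 0, 0, 255, 0.05, -0.7, 0, 0, 0, 0, 255, 0.05, -0.9, 0, 0, 0, 0, 255, 0.05, -0.9, 0, 0, 0, 0, 255, 0.05, -0.9, 0, 0, 0, 0, 255]'

```text
clock: 4.97
ee_pos: [0.5424, 0.0928, 0.2227]
orientation: [-0.409, -3.112, 0.002]
contact_force: [0.6, -0.1, -2.4]
grip_width: 0.0264
finger_force: 59.3
```

>>> apply_moves --commands '[0.04, -0.9, 0, 0, 0, 0, 255, 0.04, -0.9, 0, 0, 0, 0, 255, 0.04, -0.9, 0, 0, 0, 0, 255, 0, -0.9, 0, 0, 0, 0, 255, 0, -0.9, 0, 0, 0, 0, 255]'

```text
clock: 5.6
ee_pos: [0.548, -0.1318, 0.2227]
orientation: [-0.409, -3.112, 0.0]
contact_force: [0.9, 0.1, -1.9]
grip_width: 0.0262
finger_force: 59.3
```

>>> apply_moves --commands '[0, -0.9, 0, 0, 0, 0, 255, 0, -0.5, 0, 0, 0, 0, 255, 0, -0.2, 0, 0, 0, 0, 255, 0, 0, 0, 0, 0, 0, 255]'

```text
clock: 6.1
ee_pos: [0.5488, -0.21, 0.2234]
orientation: [-0.41, -3.113, -0.001]
contact_force: [0.2, 0.2, -1.3]
grip_width: 0.0263
finger_force: 59.4
```

Run:
```python
from h import *
f=grab_frame("wrist"); save(f,"w3.png")
for d in look_for(f,"tray")[:2]: print(np.round(d["xyz"],3),round(d["conf"],2))
for l in ["lid","lid_knob"]:
  for d in look_for(f,l)[:1]: print(l,np.round(d["xyz"],3),round(d["conf"],2))
s=get_state();print(s["ee_pos"],s["contact_force"],s["grip_width"],s["joint_positions"])
for r in [(.5142,-.0944),(.6662,-.174),(.584,-.3273),(.4345,-.2462)]: print(proj(f,(*r,.014)))
```

```text
[ 0.503 -0.196  0.006] 0.97
lid [ 0.542 -0.208  0.19 ] 0.79
lid_knob [ 0.533 -0.21   0.19 ] 0.94
[ 0.54965557 -0.20870784  0.2242089 ] [ 0.22158671 -0.03886398 -2.12315417] 0.026509832378107515 [-3.63039077e-01  3.05186285e-01 -1.32130268e-01  1.13385104e+00
  2.85368176e-04 -1.03638419e-01]
[439.1 104.2]
[386.  273.3]
[217.1 237.7]
[246.2  58.1]
```

View pics/w3.png

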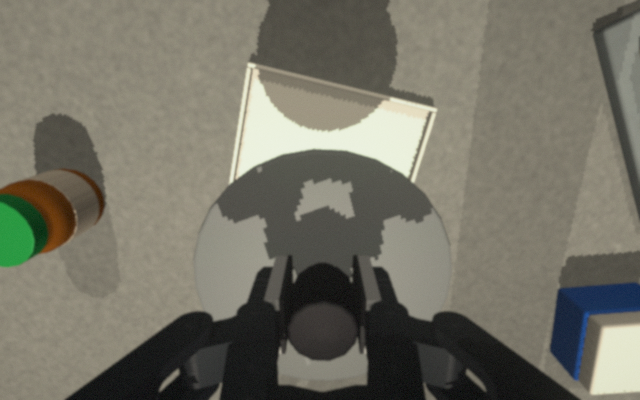

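The held lid is over the tray. The visible tray corners at (249,65) and (435,107) are within a few pixels of my prediction, so I lower it.

>>> apply_moves --commands '[0, 0, -0.5, 0, 0, 0, 255, 0, 0, -0.8, 0, 0, 0, 255, 0, 0, -0.8, 0, 0, 0, 255, 0, 0, -0.5, 0, 0, 0, 255, 0, 0, -0.3, 0, 0, 0, 255]'

```text
clock: 6.92
ee_pos: [0.5492, -0.2086, 0.078]
orientation: [-0.406, -3.114, -0.001]
contact_force: [0.2, 0.1, -1.5]
grip_width: 0.0266
finger_force: 59.4
```

>>> apply_moves --commands '[0, 0, -0.2, 0, 0, 0, 255, 0, 0, -0.1, 0, 0, 0, 255, 0, 0, -0.08, 0, 0, 0, 255, 0, 0, 0, 0, 0, 0, 255]'

```text
clock: 7.42
ee_pos: [0.5499, -0.2099, 0.0606]
orientation: [0.409, 3.114, -0.0]
contact_force: [-0.4, 0.2, -1.7]
grip_width: 0.0265
finger_force: 59.4
```

>>> apply_moves --commands '[0, 0, -0.08, 0, 0, 0, 255, 0, 0, -0.06, 0, 0, 0, 255, 0, 0, -0.04, 0, 0, 0, 255, 0, 0, -0.02, 0, 0, 0, 255, 0, 0, 0, 0, 0, 0, 255]'

```text
clock: 8.05
ee_pos: [0.5496, -0.2098, 0.0502]
orientation: [-0.409, -3.115, -0.0]
contact_force: [0.1, 0.2, -1.7]
grip_width: 0.0263
finger_force: 59.4
```

>>> apply_moves --commands '[0, 0, -0.03, 0, 0, 0, 255, 0, 0, -0.02, 0, 0, 0, 255, 0, 0, 0, 0, 0, 0, 255]'

```text
clock: 8.43
ee_pos: [0.5499, -0.2099, 0.0492]
orientation: [0.408, 3.114, -0.0]
contact_force: [-3.8, 1.8, 10.0]
grip_width: 0.0266
finger_force: 60.9
```

>>> apply_moves --commands '[0, 0, 0.02, 0, 0, 0, 255, 0, 0, 0, 0, 0, 0, 0, 0, 0, 0, 0, 0, 0, 0, 0, 0, 0, 0, 0, 0, 0, 0, 0, 0, 0, 0, 0, 0]'

```text
clock: 9.05
ee_pos: [0.5497, -0.2098, 0.0487]
orientation: [-0.409, -3.115, -0.0]
contact_force: [0.5, -0.1, -0.4]
grip_width: 0.0856
finger_force: 0.0
```

>>> apply_moves --commands '[0, 0, 0, 0, 0, 0, 0, 0, 0, 0.4, 0, 0, 0, 0, 0, 0, 1, 0, 0, 0, 0, 0, 0, 1, 0, 0, 0, 0, 0, 0, 1, 0, 0, 0, 0]'

```text
clock: 9.68
ee_pos: [0.5495, -0.2097, 0.2204]
orientation: [0.408, 3.115, 0.0]
contact_force: [0.9, 0.3, -0.2]
grip_width: 0.0854
finger_force: 0.0
```

Run:
```python
from h import *
f=grab_frame("wrist"); save(f,"w4.png")
for l in ["lid","lid_knob","tray"]:
  for d in look_for(f,l)[:1]: print(l,np.round(d["xyz"],3),round(d["conf"],2))
s=get_state();print(s["clock"],s["ee_pos"],s["contact_force"],s["grip_width"])
```

```text
lid [ 0.549 -0.207  0.014] 0.89
lid_knob [ 0.547 -0.208  0.016] 0.71
tray [ 0.528 -0.207  0.006] 0.75
9.875 [ 0.55045648 -0.21005973  0.21996236] [0.29082374 0.11954702 0.24430179] 0.08527152461287635
```

View pics/w4.png

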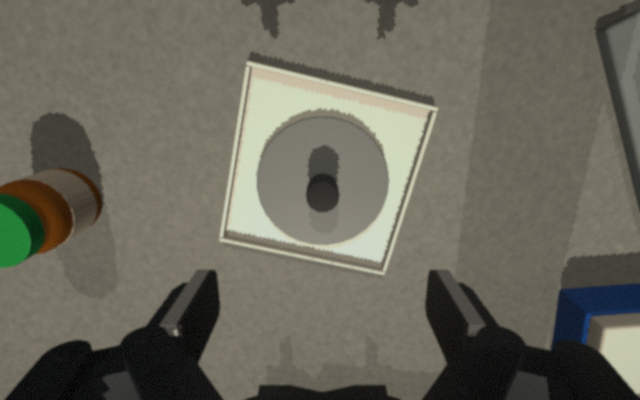

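The lid lies flat, knob up, centred at (322,180) in the tray. Next I shut the fingers and go above the pad.

>>> apply_moves --commands '[-0.14, 0.9, 0, 0, 0, 0, 255, -0.14, 0.95, 0, 0, 0, 0, 255, -0.14, 0.95, 0, 0, 0, 0, 255, -0.14, 0.95, 0, 0, 0, 0, 255, -0.14, 0.95, 0, 0, 0, 0, 255]'

```text
clock: 10.5
ee_pos: [0.5132, 0.0266, 0.2169]
orientation: [-0.408, -3.112, 0.001]
contact_force: [-0.3, 0.3, -0.1]
grip_width: -0.0
finger_force: 0.0
```

>>> apply_moves --commands '[-0.14, 0.95, 0, 0, 0, 0, 255, -0.14, 0.95, 0, 0, 0, 0, 255, 0, 0, 0, 0, 0, 0, 255]'

```text
clock: 10.88
ee_pos: [0.4991, 0.1226, 0.217]
orientation: [-0.401, -3.113, 0.001]
contact_force: [-0.1, -0.1, 0.7]
grip_width: 0.0002
finger_force: 0.0
```

Run:
```python
from h import *
f=grab_frame("wrist")
def red(f):
    im=f["color"].astype(int); m=((im[:,:,0]>130)&(im[:,:,1]<70)&(im[:,:,2]<70)).astype(np.uint8)
    return [(np.round(cv2.minAreaRect(c)[0],1),ray(f,*cv2.minAreaRect(c)[0],.109),cv2.contourArea(c)) for c in cv2.findContours(m,0,2)[0] if cv2.contourArea(c)>30]
print(red(f)); print(red(grab_frame("top")))
s=get_state();print(s["clock"],s["ee_pos"],s["contact_force"],s["grip_width"])
```

```text
[(array([319.2, 217.9]), array([0.5034, 0.119 , 0.109 ]), 1648.5)]
[(array([142. , 127.5]), array([0.8079, 0.5769, 0.109 ]), 38.0)]
10.975 [0.49976772 0.12008829 0.21736394] [ 0.37881698 -0.56452817  1.27503589] -8.522803120685546e-05
```

>>> apply_moves --commands '[0.04, 0, -0.5, 0, 0, 0, 255, 0, 0, -0.6, 0, 0, 0, 255, 0, 0, -0.34, 0, 0, 0, 255, 0, 0, -0.2, 0, 0, 0, 255, 0, 0, 0, 0, 0, 0, 255]'

```text
clock: 11.6
ee_pos: [0.5024, 0.1189, 0.1364]
orientation: [-0.411, -3.114, 0.002]
contact_force: [-1.5, -2.2, 4.3]
grip_width: -0.0001
finger_force: 2.1
```

>>> apply_moves --commands '[0, 0, -0.12, 0, 0, 0, 255, 0, 0, -0.12, 0, 0, 0, 255, 0, 0, -0.1, 0, 0, 0, 255, 0, 0, -0.1, 0, 0, 0, 255, 0, 0, 0, 0, 0, 0, 255]'

```text
clock: 12.22
ee_pos: [0.5024, 0.1197, 0.1156]
orientation: [-0.409, -3.115, 0.001]
contact_force: [-4.3, -2.2, 6.7]
grip_width: 0.0001
finger_force: 3.8
```

>>> apply_moves --commands '[0, 0, -0.07, 0, 0, 0, 255, 0, 0, -0.05, 0, 0, 0, 255, 0, 0, 0, 0, 0, 0, 255, 0, 0, 0, 0, 0, 0, 255]'

```text
clock: 12.72
ee_pos: [0.5024, 0.1197, 0.11]
orientation: [-0.409, -3.115, 0.001]
contact_force: [-4.4, -1.9, 7.4]
grip_width: 0.0001
finger_force: 4.2
```

Run:
```python
from h import *
s=get_state();print(s["clock"],s["ee_pos"],s["contact_force"],s["finger_force"])
a=grab_frame("wrist");b=grab_frame("scene");t=grab_frame("top")
print([proj(b,(.534,.278,z)) for z in (.069,.095)],proj(a,(.534,.278,.095)))
i=cv2.resize(a["color"][:,:,::-1],(560,350));
u,v=proj(b,(.52,.22,.095)).astype(int); j=cv2.resize(b["color"][v-35:v+35,u-50:u+50,::-1],(400,240),interpolation=3)
u,v=proj(t,(.52,.22,.095)).astype(int);k=cv2.resize(t["color"][v-35:v+35,u-50:u+50,::-1],(400,240),interpolation=3)
o=np.zeros((590,800,3),np.uint8);o[:350,:560]=i;o[350:,:400]=j;o[350:,400:]=k
cv2.imwrite("pics/p.png",o)
```

```text
12.725 [0.50243096 0.11972465 0.11000544] [-4.41667445 -1.93941237  7.4253775 ] 4.192315592954401
[array([384. , 171.8]), array([384.8, 165.7])] [713.7 262.3]
```

View pics/p.png

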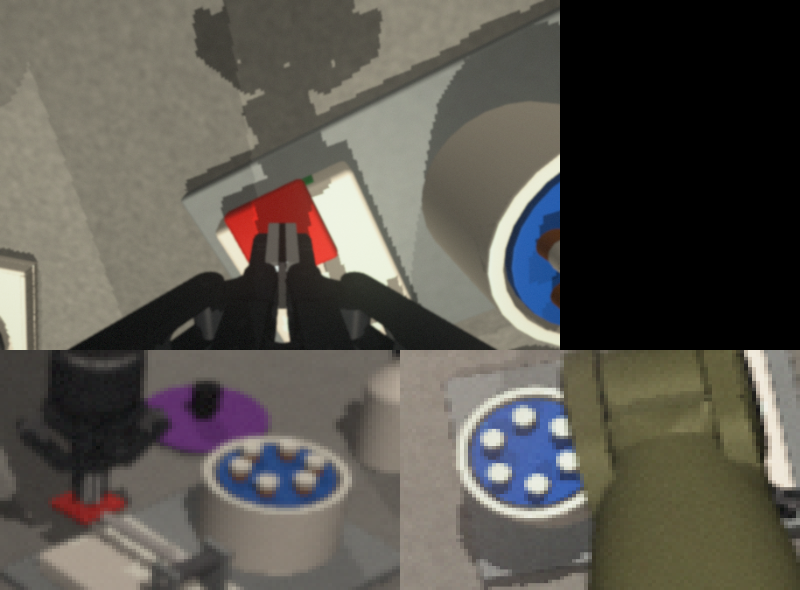

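The view shows the fingertips on the middle of the red pad (283,225) and the blue disc about level with the white rim. I'll check the height from the gap between rim and disc.

>>> apply_moves --commands '[0, 0, -0.015, 0, 0, 0, 255, 0, 0, 0, 0, 0, 0, 255, 0, 0, 0, 0, 0, 0, 255]'

```text
clock: 13.25
ee_pos: [0.5024, 0.1197, 0.1093]
orientation: [-0.409, -3.115, 0.001]
contact_force: [-4.8, -2.7, 8.0]
grip_width: 0.0001
finger_force: 4.2
```

Run:
```python
from h import *
from scipy.optimize import least_squares
def pts(mask,f,z):
    m=cv2.morphologyEx(mask.astype(np.uint8),cv2.MORPH_CLOSE,np.ones((3,3)))
    return m
def fit(P,z,f):
    X=np.array([ray(f,u,v,z)[:2] for u,v in P])
    r=least_squares(lambda q:np.hypot(X[:,0]-q[0],X[:,1]-q[1])-q[2],[.534,.278,.055],loss="soft_l1",f_scale=.001)
    return np.round(r.x,4),round(float(np.median(abs(r.fun))),4),len(P)
for n in ["wrist","scene","top"]:
    f=grab_frame(n);im=f["color"].astype(int);R,G,B=im[:,:,0],im[:,:,1],im[:,:,2]
    u,v=proj(f,(.534,.278,.095));g=np.zeros(R.shape,bool)
    Y,X=np.mgrid[:400,:640]; rad=230 if n=="wrist" else 26
    near=np.hypot(X-u,Y-v)<rad
    blue=((B>R+40)&(B>60)&near).astype(np.uint8)
    h=cv2.convexHull(np.vstack(cv2.findContours(blue,0,1)[0]))[:,0]
    h=[p for p in h if 1<p[0]<637]
    o=-np.array(f["R"]).T@np.array(f["t"])
    print(n,"cam",np.round(o,3),"blue px",blue.sum())
    for z in (.085,.095,.105): print(z,fit(h,z,f))
    if n=="wrist":
        r=int(np.median([p[1] for p in h]));print(r,im[r,560:600].tolist())
s=get_state();print(s["clock"],s["ee_pos"],s["contact_force"],s["finger_force"])
```

```text
wrist cam [0.425 0.14  0.228] blue px 5713
0.085 (array([0.5495, 0.2871, 0.0559]), 0.0001, 21)
0.095 (array([0.5407, 0.2768, 0.052 ]), 0.0001, 21)
0.105 (array([0.532 , 0.2665, 0.048 ]), 0.0001, 21)
321 [[195, 198, 178], [223, 229, 209], [232, 238, 221], [233, 239, 221], [235, 239, 219], [234, 237, 218], [234, 237, 217], [234, 236, 215], [234, 237, 216], [233, 236, 213], [234, 236, 215], [234, 236, 216], [235, 236, 216], [234, 234, 214], [233, 233, 212], [232, 232, 210], [228, 226, 201], [202, 197, 171], [152, 147, 129], [110, 104, 94], [95, 90, 83], [84, 84, 79], [66, 70, 79], [46, 56, 76], [37, 53, 80], [31, 48, 77], [35, 50, 80], [34, 53, 85], [36, 64, 107], [48, 85, 143], [49, 97, 168], [45, 98, 175], [42, 95, 174], [43, 94, 174], [43, 95, 174], [42, 97, 175], [43, 95, 173], [41, 93, 172], [43, 96, 176], [38, 93, 172]]
scene cam [ 1.663 -0.546  1.138] blue px 221
0.085 (array([0.5361, 0.2815, 0.0483]), 0.0003, 16)
0.095 (array([0.5467, 0.2737, 0.0478]), 0.0003, 16)
0.105 (array([0.5574, 0.2658, 0.0474]), 0.0003, 16)
top cam [ 0.306 -0.011  1.663] blue px 453
0.085 (array([0.5413, 0.2779, 0.0498]), 0.0002, 16)
0.095 (array([0.5398, 0.2761, 0.0495]), 0.0002, 16)
0.105 (array([0.5383, 0.2742, 0.0491]), 0.0002, 16)
13.4 [0.50245385 0.11972402 0.10928001] [-5.4667508  -1.20667802  8.12906236] 4.240281289676204
```

The blue disc's centre fitted from the wrist view and from the top view agree (within 1 mm) only at z = 0.095, so the carrier is flush. I'll hand the job in.

>>> apply_moves --commands '[0, 0, 0, 0, 0, 0, 255, 0, 0, 0, 0, 0, 0, 255, 0, 0, 0, 0, 0, 0, 255]'

```text
clock: 13.78
ee_pos: [0.5025, 0.1197, 0.1093]
orientation: [-0.409, -3.115, 0.001]
contact_force: [-3.8, -1.9, 7.6]
grip_width: 0.0001
finger_force: 4.2
```

```bash
python3 -c "
from workcell import *
print(close_job())"
```

```text
the job is handed in; nothing more can be done
None
```

I handed the job in at 13.8 s: the lid lies flat, knob up and released in the tray, and the fingers hold the lever at about 8 N with the carrier measured flush to about 1 mm; the hand-in returned no verdict.

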